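# Empty the stir-bar jar in its tipping stand and close it again

### The job

Unscrew the blue cap of the clear jar in the tipping stand, slide the stand's red catch aside and tip the jar by its orange handle so that all three white stir bars land in the dark steel tray. Then swing the jar back fully upright and screw the cap down fully home again, leaving the stir bars in the tray and the other things on the bench where they are.

Things in the scene. Friction and masses are not known exactly. Their poses are not given: they have to be found in the camera images.
- stand: Fixed stand holding the jar. Origin on the table under the upright jar's axis, z up. The jar tips towards its +y. Blue base plate 200 x 115 mm (y -100 to +15 mm), a white post 12 mm thick each side of the jar at x = +-58 mm, 146 mm high; a white column 44 x 30 mm, 148 mm high, at x = +76, y = -40 mm carries the red catch.
- hinge (a point): Point on the hinge axis of the jar's cradle, straight above the stand's origin, 125 mm above the table; axes as the stand's. The hinge runs along x.
- cradle (a joint): Tilt of jar and cradle, rad: 0 = upright against its stop; grows as the mouth swings over and down to the stand's +y; 2.3 = end stop, mouth pointing 42 degrees below level over the tray. Stays where left (friction about 0.22 N m, some 3 N at the handle). The bars slide out reliably only near the end stop. With the catch shut it tilts only a few degrees.
- jar_mouth (a point): Centre of the jar's rim, turns with the jar; z points out of the mouth, x as the stand's. Upright: 200 mm above the table, 75 mm above the hinge. The clear jar is 46 mm across (56 mm over the threads), 39 mm inside, 95 mm tall.
- handle (a point): Middle of the orange handle bar: 10 mm thick, lying along the stand's x, 70 mm free between its arms. Upright: 80 mm to the stand's -y of the hinge, 46 mm above it; moves on a circle about the hinge up over the top to the +y side (at tilt 2.3: 88 mm to +y, 29 mm above the hinge). Can be pinched from above, fingers closing along the stand's y, and pivots between the fingers.
- catch (a joint): Slide of the red catch, m: 0 = shut, its bolt lies over one arm of the handle and locks the tilt; grows along the stand's +x, away from the jar; 0.022 = fully open. The bolt clears the arm from 0.015 on. Friction about 1.5 N; stays where left, and may be left open.
- catch_knob (a point): On the axis of the catch's upright red knob, 6 mm below its top. Knob 12 mm across, top 200 mm above the table, 34 mm of it free above its slider; at x = +70 mm (shut), y = -40 mm of the stand. Moves with the catch.
- cap: Blue screw cap, loose, about 70 g. Origin: centre of the skirt's lower edge, z up along its axis. Skirt 65 mm across, 20 mm tall with a flat top; on that a round ribbed grip knob 40 mm across (42 over the ribs), 30 mm tall; total height 50 mm. Home on the jar: origin 16 mm below the rim centre (jar_mouth). It never goes home without turning.
- cap_knob (a point): On the cap's axis, 40 mm above its origin, 10 mm below the knob's top. Right-handed three-start thread, 21 mm rise a turn: anticlockwise from above opens. It comes free after about 2.0 rad (allow 2.3) and 6.5 mm of rise. It turns easily until tight and must be raised or let down as it turns.
- cap_skirt (a point): Same point as the cap's origin. Three inner lugs, alike every 120 degrees. Set on the jar at the angle where it came free it sits about 5.5 mm above home, then about 2.0 rad clockwise to tight, pressed lightly down; set at other angles it rests higher and needs up to 120 degrees more clockwise.
- bar1: White stir bar: capsule 10 mm thick, 26 mm long along its x, 12 g; origin: at its underside as built, within 5 mm of its middle. Starts lying on the jar's floor.
- bar2: As bar1.
- bar3: As bar1.
- tray: Open dark steel tray standing on the table under the pouring side of the stand, 150 (x) x 170 (y) x 30 mm outside, 4 mm walls; origin at the centre of its underside. Loose, 0.6 kg.
- pad: Flat green disc fixed on the table, 100 mm across, 3 mm thick, kept clear: a good place to lay the cap meanwhile. Origin at the centre of its underside.
- vial_a: white screw-top vial, 38 mm across, 60 mm tall, standing; bystander, origin at the centre of its underside
- vial_b: white screw-top vial, 38 mm across, 60 mm tall, standing; bystander, origin at the centre of its underside
- sample_cup: empty clear cup, 56 mm across, 55 mm tall; bystander, origin at the centre of its underside
- well_plate: white well plate lying flat, 128 x 86 x 14 mm; bystander, origin at the centre of its underside
- pipette: white and blue hand pipette lying down, about 225 mm long, 24 mm thick; bystander, origin at the centre of its underside
- loose_lid: blue disc lid, 44 mm across, 12 mm tall, lying on the table (not the jar's cap); bystander, origin at the centre of its underside
Mind the look-alikes: they are no part of the job. Several things have the shape of the cap; the one meant has the colours described above.

How it is judged:
By the outcome, as a careful person would: the job done as asked, in the order asked, and still so for the second after the job is handed in, with the robot touching nothing.
It also fails if it takes over 72 s, if anything falls off the work surface, if the arm or the gripper's body presses on something with over 40 N, if the wrist force passes 120 N, or if a joint passes its speed limit or range.

### The arm

A 6-joint arm with a two-finger parallel gripper is mounted at the origin on the work surface. World frame = base frame: x ahead of the robot, y to its left, z up, the work surface at z = 0. Lengths are in m, angles in degrees, forces in N, time in s.
With the tool pointing down it reaches from about 0.425 to 0.95 m from the base axis. Payload 3.5 kg.
Tool frame: the origin (TCP) lies between the finger pads; the fingertips stand 11 mm ahead of it and the grasp point (between the pads) lies 8 mm behind it (robot.finger_overhang is the distance from the TCP to the fingertips, in m); x points along the fingers, y is the direction in which the jaws open and shut, and the axes are right-handed (so a half turn about x gives the same grasp; the last joint's range is limited). The gripper opens to 85 mm and grips with 20 to 120 N. Pads are 22 mm wide; open, the fingers measure 114 mm over their backs; the gripper's body (76 mm by 85 mm) begins 54 mm behind the grasp point. The pads swing forward as they close: fully open they stand 13 mm farther back than shut.
Start: joints at [-71.734, 16.404, 90.338, -0, 73.258, -8.594], TCP at [0.305, -0.602, 0.242] pointing down, gripper open.
Joint ranges: [-158.93, 158.93], [-51.34, 127.21], [12.03, 142.37], [-87.48, 267.48], [13.55, 161.25], [-162.69, 162.69]. Speed limits (degrees/s): [159.86, 159.86, 180, 180, 180, 180].

### API

Orientations are given as a 3x3 rotation matrix whose columns are the frame's x, y, z axes.
In Python, from station import robot gives the robot as it stands. The module is installed in compiled form; this text tells all that it offers.
- The arm moves only by the shell command python3 -m creep 'ROWS' [FORCE]. ROWS is JSON, a list of rows, each an object of numbers: "dx", "dy", "dz": the shift along the tool's x, y, z in cm; "rx", "ry", "rz": the turn, a rotation vector about the tool's x, y, z in rad; "jaw": the opening, from -1 (shut) to 1 (fully open). In form: [{"dx": .., "dy": .., "dz": .., "rx": .., "ry": .., "rz": .., "jaw": ..}, ...]. A call has exactly 8 rows; each row is the pose to reach, as a shift and turn from the pose commanded when the call began, along the tool's axes at that moment; what a row does not reach only later rows make up. A row lasts 1/8 s, in which the tool goes at most 62.5 mm and 10.7 degrees, less where a joint would pass 70% of its speed; a pose out of reach is approached as far as the arm can. A call with a gripper value outside its range is refused whole. The fingers move at their own pace and stop on an object; FORCE is the grip in N (left out, the last holds). Time passes only in rows, so rows that repeat a pose let the fingers close, or fill a call up. It gives the time, the measured TCP pose, the force and the opening at its end, in the units of the state.
- robot.get_state(): the state, without advancing time (a new reading comes with each control period).
- robot.snapshot(name): name is "scene" or "top" or "wrist"; returns a dict with "pixels" (420x560x3 uint8, blue, green, red), "depth" (420x560 float32, m along the optical axis (not along the pixel's ray), 0 where there is no reading), "fx", "fy", "cx", "cy" (pixels), "xyz" and "attitude" of the camera in the world. Camera axes: x right, y up, looking along -z (the intrinsics and any distortion apply to the point x, -y, -z); pixel columns grow to the right and rows downward; lengths in m; the calibration is good to about 2 mm. The wrist camera is an equidistant fisheye: a pixel r from the principal point sees the ray r / f radians off the axis. A picture is of the moment at which its call begins.
- robot.close_job(): hands the job in, once; it reports no verdict.
The state is a dict: "t": time; "q": joint angles; "joint_velocities": joint speeds; "effort": joint torques, N m; "ee_pos": TCP position; "orientation": TCP orientation; "wrist_force": force on the tool from outside, world axes, zero at the start; "torque": the same for the moment, N m; "width": finger opening in m.
Only numpy, scipy, OpenCV 4.12 (cv2) and the standard library are available. Lean on these libraries where they do the work, as an engineer would, in place of code of your own. Each camera call takes 0.05 s, during which the arm holds its last target. There are 200 camera calls.

## Working session

There is one attempt and no reset: what is moved stays moved. The work goes in short steps, Python scripts to look and compute and a shell command to move; the robot and the scene stay as the last step left them, time stands still between calls to the robot, and variables do not carry over. Pictures are saved under pics/ and viewed, about 8 in all and at most 12, crops included, and the job is handed in when it is done.

```bash
mkdir -p pics; cat > h.py <<'E'
import numpy as np, cv2
from station import robot
def world(s,u,v,d=None):
    d=s["depth"][int(round(v)),int(round(u))] if d is None else d
    p=np.array([(u-s["cx"])/s["fx"]*d, -(v-s["cy"])/s["fy"]*d, -d])
    return np.array(s["xyz"])+np.array(s["attitude"])@p
def cloud(s):
    v,u=np.mgrid[0:420,0:560]; d=s["depth"]
    p=np.stack([(u-s["cx"])/s["fx"]*d,-(v-s["cy"])/s["fy"]*d,-d],-1)
    return p@np.array(s["attitude"]).T+np.array(s["xyz"])
E
python3 - <<'E'
from h import *
import pickle
a=robot.snapshot("top");b=robot.snapshot("scene")
pickle.dump((a,b),open("s0.pkl","wb"))
cv2.imwrite("pics/top0.png",a["pixels"]);cv2.imwrite("pics/scene0.png",b["pixels"])
for s in(a,b): print(s["xyz"],np.round(s["attitude"],3).tolist(),s["fx"],[k for k in s])
st=robot.get_state();print(st)
E
```

```text
[0.48026589 0.03094493 1.2247459 ] [[-0.004, 0.998, -0.063], [-1.0, -0.005, -0.01], [-0.01, 0.063, 0.998]] 383.0209383057124 ['pixels', 'depth', 'fx', 'fy', 'cx', 'cy', 'xyz', 'attitude']
[1.10459161 0.1940579  1.09674457] [[-0.27, -0.836, 0.478], [0.963, -0.234, 0.134], [-0.001, 0.496, 0.868]] 462.07801460425947 ['pixels', 'depth', 'fx', 'fy', 'cx', 'cy', 'xyz', 'attitude']
{'t': 0.1, 'q': array([-7.17343157e+01,  1.64509683e+01,  9.04159882e+01, -5.17313921e-05,
        7.32580738e+01, -8.59353911e+00]), 'joint_velocities': array([-0.04652219, -0.17119535, -0.32960024, -0.0453717 , -0.00358653,
       -0.09801831]), 'effort': array([ 2.34417848e-04, -4.07296729e+01, -2.93698275e+01, -2.03073214e-04,
        3.40254934e-03, -8.20582216e-06]), 'ee_pos': array([ 0.30481611, -0.60160611,  0.24104035]), 'orientation': array([[-6.84770514e-04,  4.51799410e-01, -8.92119288e-01],
       [ 2.07196354e-03, -8.92116941e-01, -4.51799812e-01],
       [-9.99997619e-01, -2.15781783e-03, -3.25216527e-04]]), 'wrist_force': array([ 0.64769809, -0.39253282,  0.08734709]), 'torque': array([0.05214543, 0.01681254, 0.00164036]), 'width': 0.0855861752907418}
```

View pics/top0.png

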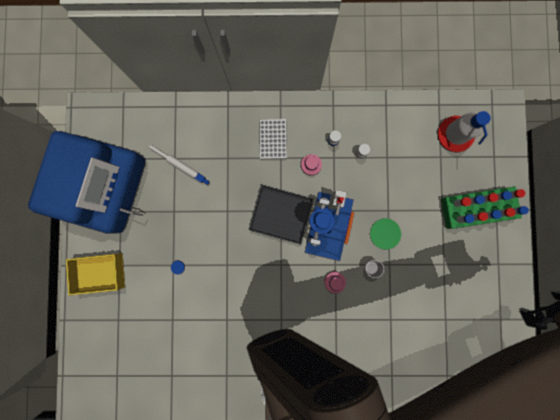

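View pics/scene0.png

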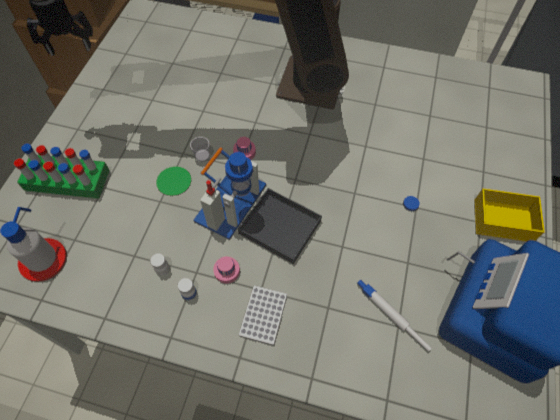

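Top view: the blue cap is at (322,220) on the stand, with the red catch at about (340,197), the orange handle at (350,226), the tray at (283,213) and the pad at (386,234). Look-alikes for the cap are the pink caps at (311,165) and (335,282), the blue loose lid at (178,267) and the blue-topped bottle at (482,118). I choose (322,220), which is blue and on the jar.

```bash
python3 - <<'E'
from h import *
import pickle
a,b=pickle.load(open("s0.pkl","rb"))
for n,s in(("top",a),("scene",b)):
    W=cloud(s);hsv=cv2.cvtColor(s["pixels"],cv2.COLOR_BGR2HSV);H,S,V=[hsv[...,i].astype(int) for i in range(3)]
    z=W[...,2]; near=(abs(W[...,0]-.48)<.3)&(abs(W[...,1]+.1)<.3)&(s["depth"]>0)
    blue=(H>100)&(H<130)&(S>120)&near
    def rep(nm,m):
        p=W[m]
        if len(p)<4: print(n,nm,len(p));return
        c,sz,ang=cv2.minAreaRect(p[:,:2].astype(np.float32)*1000)
        print(n,nm,len(p),"med",np.round(np.median(p,0),4),"rect",np.round(c,1),np.round(sz,1),round(ang,1),"z",np.round(np.percentile(p[:,2],[5,95]),3))
    rep("knobtop",blue&(z>.225)&(z<.245))
    rep("skirttop",blue&(z>.196)&(z<.212))
    rep("base",blue&(z<.04))
    rep("orange",(H>3)&(H<18)&(S>150)&near&(z>.1))
    rep("red",((H<3)|(H>174))&(S>170)&near&(z>.12))
    rep("whitetop",(S<40)&(V>150)&near&(z>.135)&(z<.16))
    rep("pad",(H>50)&(H<80)&(S>120)&near&(z<.03))
    rep("tray",(V<75)&near&(z<.04)&(z>.022)&(W[...,1]<.18)&(W[...,1]>-.05)&(W[...,0]>.38)&(W[...,0]<.6))
c=[cv2.resize(a["pixels"][170:270,240:410],None,fx=4,fy=4,interpolation=2),cv2.resize(b["pixels"][120:270,140:340],(680,510),interpolation=2)]
cv2.imwrite("pics/c0.png",c[0]);
E
```

```text
top knobtop 198 med [ 0.5148 -0.064   0.234 ] rect [369.2   7.4] [ 39.3 363.8] 63.5 z [0.231 0.237]
top skirttop 269 med [ 0.5135 -0.0613  0.2038] rect [514.8 -65.5] [61.6 61.4] 89.7 z [0.2   0.207]
top base 1178 med [ 0.4751 -0.1196  0.012 ] rect [ 505.3 -105.9] [112.4 196.2] 76.3 z [0.008 0.016]
top orange 155 med [ 0.4594 -0.1429  0.1777] rect [ 270.3 -159.3] [339.7 416.1] 52.5 z [0.173 0.637]
top red 31 med [ 0.5696 -0.1153  0.199 ] rect [ 409.4 -105.8] [332.3 405. ] 7.0 z [0.166 0.589]
top whitetop 136 med [ 0.5716 -0.1093  0.1468] rect [533.3 -78.3] [ 61.3 169.7] 57.2 z [0.143 0.151]
top pad 698 med [ 0.4778 -0.2856  0.003 ] rect [ 479.7 -286.1] [92.6 93.7] 59.5 z [-0.001  0.007]
top tray 159 med [0.5193 0.0259 0.0296] rect [537.5  37.7] [189.4 147.1] 76.6 z [0.025 0.033]
scene knobtop 202 med [ 0.5199 -0.0646  0.2307] rect [520.2 -64.3] [39.7 39.2] 47.0 z [0.228 0.233]
scene skirttop 267 med [ 0.5342 -0.055   0.2009] rect [523.5 -62.6] [55.9 63.6] 20.0 z [0.197 0.206]
scene base 835 med [ 0.5181 -0.0832  0.0088] rect [ 485.  -102.8] [135.9 259.5] 84.6 z [0.005 0.013]
scene orange 115 med [ 0.5009 -0.1414  0.1719] rect [387.6 -57.4] [ 78.7 410.7] 63.3 z [0.169 0.187]
scene red 26 med [ 0.5788 -0.1188  0.1714] rect [ 578.2 -119.6] [10.8 15.4] 71.4 z [0.162 0.197]
scene whitetop 152 med [ 0.5847 -0.1138  0.1444] rect [540.6 -75.9] [ 55.6 170.9] 57.7 z [0.141 0.148]
scene pad 753 med [ 0.4837 -0.2851 -0.0005] rect [ 482.3 -285.5] [96.  94.5] 21.1 z [-0.004  0.003]
scene tray 214 med [0.5027 0.0458 0.0261] rect [546.1  45.4] [170.8 149.9] 74.0 z [0.023 0.03 ]
```

View pics/c0.png

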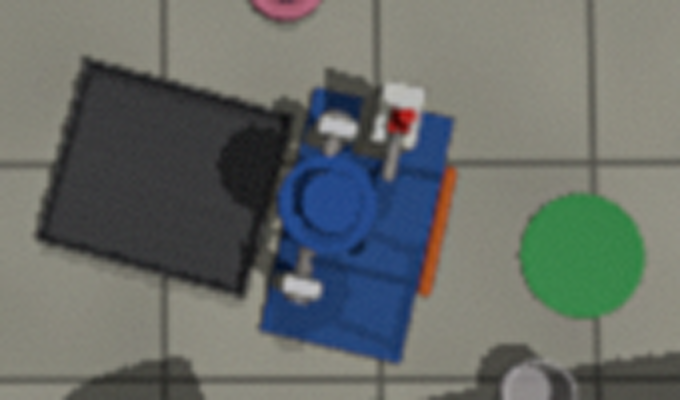

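The crop confirms the choice: blue cap at (325,200) in the crop, red catch at (402,120) and orange handle at (438,232). The base gives the stand yaw as about -13.7°, and the origin as about (0.517,-0.0645). Going above the cap.

```bash
python3 -m creep '[{"dx":-4,"dy":-4.8,"dz":-5.4},{"dx":-4,"dy":-9.6,"dz":-10.8},{"dx":-4,"dy":-14.4,"dz":-16.2},{"dx":-4,"dy":-19.2,"dz":-21.6},{"dx":-4,"dy":-24,"dz":-27},{"dx":-4,"dy":-29,"dz":-32.4},{"dx":-4,"dy":-34,"dz":-38},{"dx":-4,"dy":-38.3,"dz":-43.2}]'
python3 - <<'E'
from h import *
import pickle
st=robot.get_state();print(st["q"],st["ee_pos"])
s=robot.snapshot("wrist");pickle.dump((s,st),open("w1.pkl","wb"));cv2.imwrite("pics/w1.png",s["pixels"])
print(s["xyz"],np.round(s["attitude"],3).tolist(),s["fx"],s["cx"],s["cy"])
E
```

```text
[-7.17343157e+01  1.64509683e+01  9.04159882e+01 -5.17313921e-05
  7.32580738e+01 -8.59353911e+00] [ 0.30481611 -0.60160611  0.24104035]
[ 0.37644803 -0.5661049   0.37194202] [[0.452, 0.846, 0.282], [-0.892, 0.43, 0.14], [-0.002, -0.315, 0.949]] 325.19226210127806 276.1421486932795 216.5281353140663validation failed for argument at $[0]...
```

View pics/w1.png

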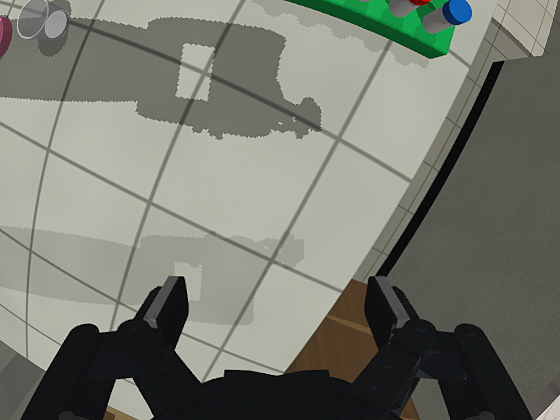

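The move was refused because every field is needed, so this picture only shows the start pose: fingers at (165,310) and (390,310) over bare table. I'll resend it with full rows.

```bash
python3 -m creep '[{"dx":-4,"dy":-4.8,"dz":-5.4,"rx":0,"ry":0,"rz":0,"jaw":1},{"dx":-4,"dy":-9.6,"dz":-10.8,"rx":0,"ry":0,"rz":0,"jaw":1},{"dx":-4,"dy":-14.4,"dz":-16.2,"rx":0,"ry":0,"rz":0,"jaw":1},{"dx":-4,"dy":-19.2,"dz":-21.6,"rx":0,"ry":0,"rz":0,"jaw":1},{"dx":-4,"dy":-24,"dz":-27,"rx":0,"ry":0,"rz":0,"jaw":1},{"dx":-4,"dy":-29,"dz":-32.4,"rx":0,"ry":0,"rz":0,"jaw":1},{"dx":-4,"dy":-34,"dz":-38,"rx":0,"ry":0,"rz":0,"jaw":1},{"dx":-4,"dy":-38.3,"dz":-43.2,"rx":0,"ry":0,"rz":0,"jaw":1}]' && python3 - <<'E'
from h import *
import pickle
s=robot.snapshot("wrist");st=robot.get_state();print(st["q"],st["ee_pos"],st["t"])
pickle.dump((s,st),open("w1.pkl","wb"));cv2.imwrite("pics/w2.png",s["pixels"])
print(s["xyz"],np.round(s["attitude"],3).tolist(),s["fx"],s["cx"],s["cy"])
E
```

```text
t: 1.15
ee_pos: [0.4852, -0.1425, 0.2822]
orientation: [[0.0, 0.452, -0.892], [-0.0, -0.892, -0.452], [-1.0, 0.0, -0.0]]
wrist_force: [1.0, -0.2, -0.3]
width: 0.0853
[-27.2820846   -7.12617351 111.21818721   0.34887846  75.9578928
  35.45051556] [ 0.48691381 -0.13600945  0.28220998] 1.2
[ 0.55668723 -0.10668324  0.41307794] [[0.452, 0.847, 0.281], [-0.892, 0.429, 0.142], [-0.0, -0.315, 0.949]] 325.19226210127806 276.1421486932795 216.5281353140663
```

```bash
cat >> h.py <<'E'
def wcloud(s):
    v,u=np.mgrid[0:420,0:560]; d=s["depth"]
    x=(u-s["cx"])/s["fx"];y=(v-s["cy"])/s["fy"];r=np.hypot(x,y)+1e-9
    t=np.tan(np.minimum(r,1.45))/r
    p=np.stack([x*t*d,-y*t*d,-d],-1)
    return p@np.array(s["attitude"]).T+np.array(s["xyz"])
def rep(W,nm,m):
    p=W[m]
    if len(p)<4: print(nm,len(p));return
    c,sz,ang=cv2.minAreaRect(p[:,:2].astype(np.float32)*1000); e=cv2.minEnclosingCircle(p[:,:2].astype(np.float32)*1000)
    print(nm,len(p),"med",np.round(np.median(p,0),4),"rect",np.round(c,1),np.round(sz,1),round(ang,1),"circ",np.round(e[0],1),round(e[1],1),"z",np.round(np.percentile(p[:,2],[5,95]),3))
def feats(s,W):
    hsv=cv2.cvtColor(s["pixels"],cv2.COLOR_BGR2HSV);H,S,V=[hsv[...,i].astype(int) for i in range(3)];z=W[...,2]
    near=(abs(W[...,0]-.5)<.15)&(abs(W[...,1]+.1)<.25)&(s["depth"]>0)&(z<.27)
    blue=(H>100)&(H<130)&(S>120)&near
    rep(W,"knobtop",blue&(z>.228)&(z<.24)); rep(W,"skirttop",blue&(z>.198)&(z<.21)); rep(W,"base",blue&(z<.03))
    rep(W,"orange",(H>3)&(H<18)&(S>150)&near&(z>.1)); rep(W,"redtop",((H<4)|(H>174))&(S>150)&near&(z>.194)&(z<.206))
    rep(W,"post",(S<40)&(V>150)&near&(z>.135)&(z<.16)); rep(W,"pad",(H>50)&(H<80)&(S>120)&near&(z<.02))
E
python3 - <<'E'
from h import *
import pickle
s,st=pickle.load(open("w1.pkl","rb"));feats(s,wcloud(s))
st=robot.get_state();print(st["ee_pos"],st["q"],st["joint_velocities"].round(1))
E
```

```text
knobtop 3698 med [ 0.5156 -0.0684  0.2332] rect [514.3 -67.9] [40.8 41.1] 23.3 circ [514.5 -67.4] 21.1 z [0.231 0.234]
skirttop 3146 med [ 0.5284 -0.0803  0.2032] rect [514.6 -67.5] [64.2 64.6] 24.4 circ [514.9 -67.6] 32.7 z [0.202 0.204]
base 7596 med [ 0.5075 -0.1223  0.0112] rect [512.9 -71.7] [190.2 203.9] 76.3 circ [509.2 -83.2] 128.6 z [0.01  0.013]
orange 1219 med [ 0.4994 -0.1449  0.1744] rect [ 514.9 -143.2] [122.   36.4] 6.3 circ [ 513.6 -131.3] 61.0 z [0.172 0.176]
redtop 245 med [ 0.5733 -0.1221  0.1993] rect [ 573.4 -122. ] [11.2 11.2] 55.8 circ [ 573.4 -122.1] 5.9 z [0.198 0.2  ]
post 1687 med [ 0.5771 -0.1147  0.1466] rect [526.3 -91.4] [ 66.8 162.5] 76.2 circ [526.2 -92.3] 86.6 z [0.145 0.148]
pad 3527 med [ 0.4805 -0.2856  0.0022] rect [ 479.7 -287.4] [98.  97.7] 56.3 circ [ 479.9 -287.9] 50.0 z [0.001 0.003]
[ 0.48691381 -0.13600945  0.28220998] [-27.2820846   -7.12617351 111.21818721   0.34887846  75.9578928
  35.45051556] [ -5.7   0.3   0.2  -3.8   0.1 -10.3]
```

```bash
python3 -m creep '[{"dx":0,"dy":-3.2,"dz":-3.7,"rx":0,"ry":0,"rz":0,"jaw":1},{"dx":0,"dy":-4.8,"dz":-5.5,"rx":0,"ry":0,"rz":0,"jaw":1},{"dx":2,"dy":-4.8,"dz":-5.5,"rx":0,"ry":0,"rz":0,"jaw":1},{"dx":2,"dy":-4.8,"dz":-5.5,"rx":0,"ry":0,"rz":0,"jaw":1},{"dx":2,"dy":-4.8,"dz":-5.5,"rx":0,"ry":0,"rz":0,"jaw":1},{"dx":2,"dy":-4.8,"dz":-5.5,"rx":0,"ry":0,"rz":0,"jaw":1},{"dx":2,"dy":-4.8,"dz":-5.5,"rx":0,"ry":0,"rz":0,"jaw":1},{"dx":2,"dy":-4.8,"dz":-5.5,"rx":0,"ry":0,"rz":0,"jaw":1}]' && python3 - <<'E'
from h import *
import pickle
s=robot.snapshot("wrist");st=robot.get_state();print(st["q"],st["ee_pos"],st["joint_velocities"].round(1))
pickle.dump((s,st),open("w1.pkl","wb"));cv2.imwrite("pics/w2.png",s["pixels"]);feats(s,wcloud(s))
E
```

```text
t: 2.2
ee_pos: [0.5124, -0.0771, 0.2626]
orientation: [[0.001, 0.451, -0.892], [-0.0, -0.892, -0.451], [-1.0, 0.0, -0.0]]
wrist_force: [0.2, 0.6, 1.0]
width: 0.0854
[-1.97720527e+01 -4.58017625e+00  1.10944734e+02 -1.01169696e-03
  7.36143716e+01  4.33817005e+01] [ 0.51238501 -0.07697084  0.26251914] [ 0.1  0.1  0.1  0.1  0.  -0. ]
knobtop 3987 med [ 0.5168 -0.0668  0.2332] rect [515.5 -67.2] [40.  41.1] 14.8 circ [514.8 -67.3] 21.0 z [0.231 0.234]
skirttop 3460 med [ 0.5311 -0.0579  0.2032] rect [518.8 -65.8] [56.5 64.7] 20.7 circ [515.  -67.4] 33.0 z [0.202 0.204]
base 3189 med [ 0.5415 -0.1053  0.0112] rect [ 482.1 -102.9] [113.6 246.2] 77.0 circ [ 481.7 -101.1] 133.8 z [0.01  0.013]
orange 1050 med [ 0.4974 -0.1428  0.174 ] rect [ 517.  -142.2] [125.7  34.7] 5.5 circ [ 515.5 -127.2] 62.9 z [0.171 0.176]
redtop 240 med [ 0.5736 -0.1204  0.1991] rect [ 573.6 -121.8] [11.2 10.7] 86.8 circ [ 573.5 -121.6] 5.9 z [0.195 0.2  ]
post 1765 med [ 0.5786 -0.1133  0.1466] rect [525.5 -94.6] [ 73.4 162.8] 76.7 circ [525.5 -91.8] 87.2 z [0.144 0.148]
pad 2459 med [ 0.4863 -0.2873  0.0022] rect [ 486.2 -288.1] [85.4 95.6] 5.7 circ [ 479.7 -287.6] 49.5 z [0.001 0.003]
```

```bash
python3 -m creep '[{"dx":0,"dy":-0.77,"dz":-0.74,"rx":0,"ry":0,"rz":0,"jaw":1},{"dx":2.5,"dy":-0.77,"dz":-0.74,"rx":0,"ry":0,"rz":0,"jaw":1},{"dx":4.6,"dy":-0.77,"dz":-0.74,"rx":0,"ry":0,"rz":0,"jaw":1},{"dx":4.6,"dy":-0.77,"dz":-0.74,"rx":0,"ry":0,"rz":0,"jaw":0.3},{"dx":4.6,"dy":-0.77,"dz":-0.74,"rx":0,"ry":0,"rz":0,"jaw":-1},{"dx":4.6,"dy":-0.77,"dz":-0.74,"rx":0,"ry":0,"rz":0,"jaw":-1},{"dx":4.6,"dy":-0.77,"dz":-0.74,"rx":0,"ry":0,"rz":0,"jaw":-1},{"dx":4.6,"dy":-0.77,"dz":-0.74,"rx":0,"ry":0,"rz":0,"jaw":-1}]' 40
```

```text
t: 3.25
ee_pos: [0.5163, -0.0668, 0.2179]
orientation: [[0.003, 0.452, -0.892], [-0.001, -0.892, -0.452], [-1.0, 0.002, -0.002]]
wrist_force: [0.7, 0.5, 5.2]
width: 0.0384
```

```bash
python3 -m creep '[{"dx":-0.06,"dy":0,"dz":0,"rx":-0.18,"ry":0,"rz":0,"jaw":-1},{"dx":-0.12,"dy":0,"dz":0,"rx":-0.36,"ry":0,"rz":0,"jaw":-1},{"dx":-0.18,"dy":0,"dz":0,"rx":-0.54,"ry":0,"rz":0,"jaw":-1},{"dx":-0.24,"dy":0,"dz":0,"rx":-0.72,"ry":0,"rz":0,"jaw":-1},{"dx":-0.3,"dy":0,"dz":0,"rx":-0.9,"ry":0,"rz":0,"jaw":-1},{"dx":-0.36,"dy":0,"dz":0,"rx":-1.08,"ry":0,"rz":0,"jaw":-1},{"dx":-0.42,"dy":0,"dz":0,"rx":-1.26,"ry":0,"rz":0,"jaw":-1},{"dx":-0.48,"dy":0,"dz":0,"rx":-1.44,"ry":0,"rz":0,"jaw":-1}]'; python3 -c "
from station import robot
s=robot.get_state();print(s['q'],s['torque'])"
```

```text
t: 4.25
ee_pos: [0.5155, -0.0665, 0.2213]
orientation: [[0.0, 0.942, 0.337], [0.0, 0.337, -0.942], [-1.0, 0.0, -0.0]]
wrist_force: [1.3, 1.0, 0.8]
width: 0.0389
[-1.85562026e+01 -2.28778479e+00  1.13176810e+02  2.77351667e-02
  6.91031994e+01 -3.82420356e+01] [ 0.10702018 -0.20283393 -0.04735523]
```

```bash
python3 -m creep '[{"dx":-0.06,"dy":0,"dz":0,"rx":-0.18,"ry":0,"rz":0,"jaw":-1},{"dx":-0.12,"dy":0,"dz":0,"rx":-0.36,"ry":0,"rz":0,"jaw":-1},{"dx":-0.18,"dy":0,"dz":0,"rx":-0.54,"ry":0,"rz":0,"jaw":-1},{"dx":-0.24,"dy":0,"dz":0,"rx":-0.72,"ry":0,"rz":0,"jaw":-1},{"dx":-0.3,"dy":0,"dz":0,"rx":-0.86,"ry":0,"rz":0,"jaw":-1},{"dx":-0.4,"dy":0,"dz":0,"rx":-0.86,"ry":0,"rz":0,"jaw":-1},{"dx":-1.5,"dy":0,"dz":0,"rx":-0.86,"ry":0,"rz":0,"jaw":-1},{"dx":-5,"dy":0,"dz":0,"rx":-0.86,"ry":0,"rz":0,"jaw":-1}]'; python3 - <<'E'
from h import *
import pickle
s=robot.snapshot("scene");st=robot.get_state();print(st["q"],st["ee_pos"])
cv2.imwrite("pics/s2.png",cv2.resize(s["pixels"][90:290,120:340],(660,600)))
# neighbours of the pad
a,b=pickle.load(open("s0.pkl","rb"));W=cloud(a);d=W[...,2]
for u,v in((373,268),(335,282),(386,234)): print(u,v,world(a,u,v).round(3))
E
```

```text
t: 5.25
ee_pos: [0.5141, -0.0662, 0.2694]
orientation: [[-0.005, 0.366, 0.931], [0.002, 0.931, -0.366], [-1.0, -0.0, -0.006]]
wrist_force: [-0.1, -0.1, -1.4]
width: 0.0387
[-1.85519548e+01 -4.93411039e+00  1.09770506e+02 -6.37105984e-03
  7.47926459e+01 -8.71076539e+01] [ 0.51708967 -0.06713369  0.27685587]
373 268 [ 0.371 -0.245  0.005]
335 282 [ 0.334 -0.118  0.055]
386 234 [ 0.478 -0.289  0.002]
```

View pics/s2.png

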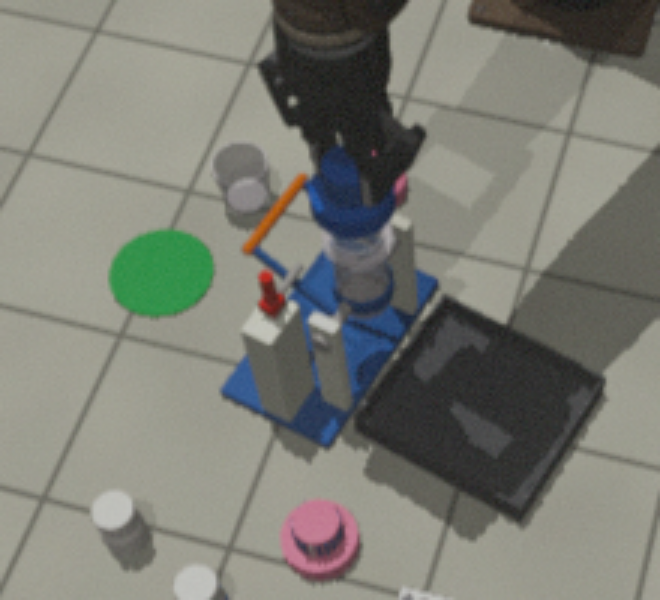

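The picture shows the cap lifted off the jar in the gripper at (345,190). The jar is open, the handle is at (275,215) and the pad at (160,270). Carrying the cap to the pad.

```bash
python3 -m creep '[{"dx":0,"dy":-5.5,"dz":1.2,"rx":0,"ry":0,"rz":0,"jaw":-1},{"dx":0,"dy":-11,"dz":2.4,"rx":0,"ry":0,"rz":0,"jaw":-1},{"dx":0,"dy":-16.5,"dz":3.6,"rx":0,"ry":0,"rz":0,"jaw":-1},{"dx":3,"dy":-21.8,"dz":4.75,"rx":0,"ry":0,"rz":0,"jaw":-1},{"dx":9,"dy":-21.8,"dz":4.75,"rx":0,"ry":0,"rz":0,"jaw":-1},{"dx":15,"dy":-21.8,"dz":4.75,"rx":0,"ry":0,"rz":0,"jaw":-1},{"dx":20,"dy":-21.8,"dz":4.75,"rx":0,"ry":0,"rz":0,"jaw":-1},{"dx":21,"dy":-21.8,"dz":4.75,"rx":0,"ry":0,"rz":0,"jaw":-1}]'; python3 -c "
from station import robot
s=robot.get_state();print(s['q'],s['joint_velocities'])"
```

```text
t: 6.3
ee_pos: [0.478, -0.2851, 0.0574]
orientation: [[-0.006, 0.365, 0.931], [0.005, 0.931, -0.365], [-1.0, 0.003, -0.008]]
wrist_force: [0.1, 0.3, -0.9]
width: 0.0386
[-4.12564230e+01  1.49399080e+01  1.13577987e+02 -2.40703043e-03
  5.19432511e+01 -1.09825893e+02] [ 0.19915447  4.12426385 -2.51387729  0.01776796 -8.10224761 -0.30132533]
```

```bash
python3 -m creep '[{"dx":1.2,"dy":0,"dz":0,"rx":0,"ry":0,"rz":0,"jaw":-1},{"dx":2,"dy":0,"dz":0,"rx":0,"ry":0,"rz":0,"jaw":-1},{"dx":2.3,"dy":0,"dz":0,"rx":0,"ry":0,"rz":0,"jaw":-1},{"dx":2.3,"dy":0,"dz":0,"rx":0,"ry":0,"rz":0,"jaw":-1},{"dx":2.3,"dy":0,"dz":0,"rx":0,"ry":0,"rz":0,"jaw":-1},{"dx":2.3,"dy":0,"dz":0,"rx":0,"ry":0,"rz":0,"jaw":-1},{"dx":2.3,"dy":0,"dz":0,"rx":0,"ry":0,"rz":0,"jaw":-1},{"dx":2.3,"dy":0,"dz":0,"rx":0,"ry":0,"rz":0,"jaw":-1}]'
```

```text
t: 7.3
ee_pos: [0.4803, -0.287, 0.0381]
orientation: [[0.0, 0.364, 0.931], [-0.0, 0.931, -0.364], [-1.0, -0.0, 0.0]]
wrist_force: [-0.5, 1.1, -0.7]
width: 0.039
```

```bash
python3 -m creep '[{"dx":0.1,"dy":0,"dz":0,"rx":0,"ry":0,"rz":0,"jaw":-1},{"dx":0.1,"dy":0,"dz":0,"rx":0,"ry":0,"rz":0,"jaw":0},{"dx":0.1,"dy":0,"dz":0,"rx":0,"ry":0,"rz":0,"jaw":0.6},{"dx":0.1,"dy":0,"dz":0,"rx":0,"ry":0,"rz":0,"jaw":0.6},{"dx":-3,"dy":0,"dz":0,"rx":0,"ry":0,"rz":0,"jaw":0.6},{"dx":-9,"dy":0,"dz":0,"rx":0,"ry":0,"rz":0,"jaw":0.6},{"dx":-15,"dy":0,"dz":0,"rx":0,"ry":0,"rz":0,"jaw":0},{"dx":-21,"dy":0,"dz":0,"rx":0,"ry":0,"rz":0,"jaw":0}]' && python3 -m creep '[{"dx":-21.5,"dy":5.5,"dz":0.8,"rx":-0.13,"ry":0,"rz":0,"jaw":0},{"dx":-21.5,"dy":11,"dz":1.6,"rx":-0.13,"ry":0,"rz":0,"jaw":0},{"dx":0,"dy":16.5,"dz":2.4,"rx":-0.13,"ry":0,"rz":0,"jaw":0},{"dx":0,"dy":18.8,"dz":2.7,"rx":-0.13,"ry":0,"rz":0,"jaw":0},{"dx":0,"dy":18.8,"dz":2.7,"rx":-0.13,"ry":0,"rz":0,"jaw":0},{"dx":0,"dy":18.8,"dz":2.7,"rx":-0.13,"ry":0,"rz":0,"jaw":0},{"dx":0,"dy":18.8,"dz":2.7,"rx":-0.13,"ry":0,"rz":0,"jaw":0},{"dx":0,"dy":18.8,"dz":2.7,"rx":-0.13,"ry":0,"rz":0,"jaw":0}]' | head -0; python3 - <<'E'
from h import *
import pickle
s=robot.snapshot("wrist");st=robot.get_state();print(st["q"],st["ee_pos"],st["orientation"][:2,1],st["width"],st["wrist_force"],st["t"])
pickle.dump((s,st),open("w3.pkl","wb"));feats(s,wcloud(s))
b=robot.snapshot("scene");cv2.imwrite("pics/s3.png",cv2.resize(b["pixels"][90:290,120:340],(660,600)))
E
```

```text
t: 8.3
ee_pos: [0.4801, -0.2867, 0.2501]
orientation: [[0.0, 0.364, 0.931], [-0.0, 0.931, -0.364], [-1.0, -0.0, 0.0]]
wrist_force: [0.9, -0.1, -0.1]
width: 0.0426
[-2.19852042e+01  5.00464652e+00  1.02668708e+02 -1.41656597e-02
  7.21539987e+01 -9.79726811e+01] [ 0.57426742 -0.12309429  0.2498792 ] [0.24206168 0.97026065] 0.04259776971219917 [ 0.02156023  0.03733461 -0.2223372 ] 9.35
knobtop 0
skirttop 0
base 12166 med [ 0.4876 -0.1227  0.0113] rect [ 484.3 -184.4] [261.8 200.2] 75.1 circ [ 483.3 -166.9] 147.6 z [0.01  0.022]
orange 1790 med [ 0.4974 -0.1447  0.1744] rect [ 512.2 -142.5] [117.7  37.8] 7.7 circ [ 510.3 -128.2] 58.8 z [0.172 0.176]
redtop 290 med [ 0.572  -0.1219  0.199 ] rect [ 572.9 -122.1] [10.6 11.6] 81.3 circ [ 573.2 -122.1] 6.2 z [0.195 0.2  ]
post 1932 med [ 0.5682 -0.1063  0.1461] rect [524.5 -91.1] [ 66.9 164.6] 76.5 circ [526.  -91.6] 86.1 z [0.144 0.148]
pad 1831 med [ 0.4778 -0.2682  0.0022] rect [ 479.3 -286.6] [96.  98.4] 87.5 circ [ 479.4 -288.3] 50.1 z [0.001 0.004]Exception ignored on flushing sys.stdout:
BrokenPipeError: [Errno 32] Broken pipe
```

View pics/s3.png

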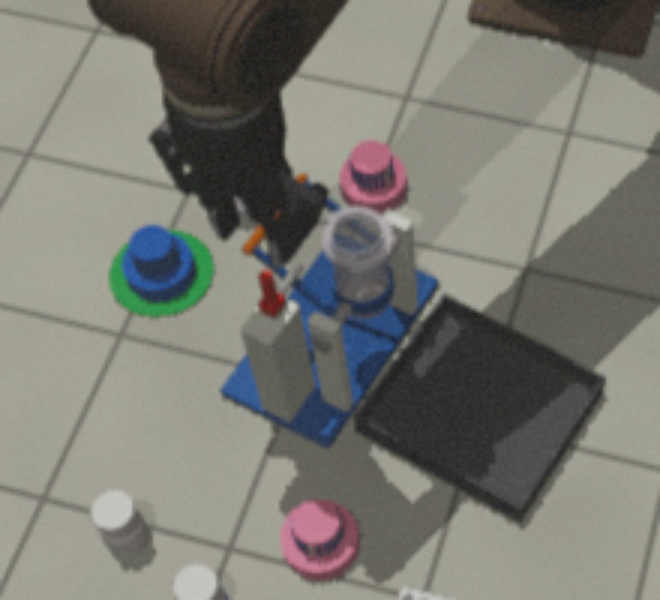

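The cap is on the pad at (155,262), the jar is open at (360,245), and the gripper is above the red catch knob at (268,290). Next I pinch the catch and slide it.

```bash
python3 -m creep '[{"dx":3.5,"dy":0.1,"dz":-0.1,"rx":0,"ry":0,"rz":0,"jaw":0},{"dx":6.3,"dy":0.1,"dz":-0.1,"rx":0,"ry":0,"rz":0,"jaw":0},{"dx":6.3,"dy":0.1,"dz":-0.1,"rx":0,"ry":0,"rz":0,"jaw":0},{"dx":6.3,"dy":0.1,"dz":-0.1,"rx":0,"ry":0,"rz":0,"jaw":-1},{"dx":6.3,"dy":0.1,"dz":-0.1,"rx":0,"ry":0,"rz":0,"jaw":-1},{"dx":6.3,"dy":0.1,"dz":0,"rx":0,"ry":0,"rz":0,"jaw":-1},{"dx":6.3,"dy":0.1,"dz":1,"rx":0,"ry":0,"rz":0,"jaw":-1},{"dx":6.3,"dy":0.1,"dz":2.1,"rx":0,"ry":0,"rz":0,"jaw":-1}]' 25
```

```text
t: 10.4
ee_pos: [0.5956, -0.1265, 0.1874]
orientation: [[0.002, 0.24, 0.971], [-0.002, 0.971, -0.24], [-1.0, -0.001, 0.003]]
wrist_force: [-1.7, -1.7, 5.1]
width: 0.0109
```

```bash
python3 -m creep '[{"dx":0,"dy":0,"dz":0,"rx":0,"ry":0,"rz":0,"jaw":0},{"dx":0,"dy":0,"dz":0,"rx":0,"ry":0,"rz":0,"jaw":0},{"dx":-4,"dy":0,"dz":0,"rx":0,"ry":0,"rz":0,"jaw":0},{"dx":-7,"dy":0,"dz":0,"rx":0,"ry":0,"rz":0,"jaw":0},{"dx":-7,"dy":-2,"dz":-5,"rx":0,"ry":0,"rz":0,"jaw":0},{"dx":-6,"dy":-4,"dz":-9.1,"rx":0,"ry":0,"rz":0,"jaw":0},{"dx":-6,"dy":-4,"dz":-9.1,"rx":0,"ry":0,"rz":0,"jaw":0},{"dx":-6,"dy":-4,"dz":-9.1,"rx":0,"ry":0,"rz":0,"jaw":0}]'; python3 - <<'E'
from h import *
s=robot.snapshot("wrist");st=robot.get_state();print(st["q"],st["ee_pos"],st["orientation"][:2,1])
W=wcloud(s);feats(s,W)
hsv=cv2.cvtColor(s["pixels"],cv2.COLOR_BGR2HSV);m=(hsv[...,0]>3)&(hsv[...,0]<18)&(hsv[...,1]>150)&(abs(W[...,2]-.174)<.006)
rep(W,"bar",m&(abs(W[...,0]-.5)<.1)&(abs(W[...,1]+.145)<.03))
E
```

```text
t: 11.4
ee_pos: [0.497, -0.1427, 0.2455]
orientation: [[0.001, 0.241, 0.971], [-0.0, 0.971, -0.241], [-1.0, 0.0, 0.001]]
wrist_force: [0.1, 0.5, 1.2]
width: 0.0428
[-2.72625612e+01 -3.91767613e+00  1.12098352e+02  2.34529875e-02
  7.17222328e+01 -1.03367727e+02] [ 0.49750102 -0.14275474  0.24576528] [0.24026484 0.97070738]
knobtop 28 med [ 0.4937 -0.1238  0.2385] rect [ 494.5 -142.7] [43.9 20.3] 72.6 circ [ 494.7 -142.3] 23.7 z [0.238 0.24 ]
skirttop 0
base 12217 med [ 0.4722 -0.1123  0.0113] rect [ 513.9 -151.8] [215.9 285.7] 18.7 circ [ 503.5 -158.2] 165.1 z [0.01  0.022]
orange 1591 med [ 0.4912 -0.1439  0.1745] rect [ 520.8 -144.3] [138.3  29.4] 1.3 circ [ 520.5 -131.9] 69.2 z [0.172 0.176]
redtop 86 med [ 0.5907 -0.1297  0.1987] rect [ 592.8 -130.2] [ 4.9 10.7] 69.6 circ [ 593.4 -128.6] 5.4 z [0.195 0.2  ]
post 1189 med [ 0.5657 -0.0822  0.1457] rect [526.2 -91.5] [ 67. 161.] 76.5 circ [526.4 -91.2] 86.1 z [0.144 0.148]
pad 1877 med [ 0.4649 -0.2687  0.0022] rect [ 478.8 -286.6] [97.9 96.8] 24.1 circ [ 479.7 -287.7] 49.8 z [0.001 0.004]
bar 1590 med [ 0.4912 -0.1439  0.1745] rect [ 495.2 -144.8] [ 9.4 90.2] 76.7 circ [ 495.  -145.7] 45.1 z [0.172 0.176]
```

```bash
python3 -m creep '[{"dx":4.5,"dy":-0.2,"dz":-0.1,"rx":0,"ry":0,"rz":0,"jaw":0},{"dx":8.2,"dy":-0.2,"dz":-0.1,"rx":0,"ry":0,"rz":0,"jaw":0},{"dx":8.2,"dy":-0.2,"dz":-0.1,"rx":0,"ry":0,"rz":0,"jaw":0},{"dx":8.2,"dy":-0.2,"dz":-0.1,"rx":0,"ry":0,"rz":0,"jaw":-1},{"dx":8.2,"dy":-0.2,"dz":-0.1,"rx":0,"ry":0,"rz":0,"jaw":-1},{"dx":8.2,"dy":-0.2,"dz":-0.1,"rx":0,"ry":0,"rz":0,"jaw":-1},{"dx":8.2,"dy":-0.2,"dz":-0.1,"rx":0,"ry":0,"rz":0,"jaw":-1},{"dx":8.2,"dy":-0.2,"dz":-0.1,"rx":0,"ry":0,"rz":0,"jaw":-1}]' 30
```

```text
t: 12.45
ee_pos: [0.4968, -0.1444, 0.1648]
orientation: [[0.005, 0.24, 0.971], [-0.001, 0.971, -0.24], [-1.0, 0.001, 0.005]]
wrist_force: [4.3, 3.6, 1.6]
width: 0.009
```

```bash
python3 -m creep '[{"dx":-1.1,"dy":0.74,"dz":0,"rx":0,"ry":0,"rz":0,"jaw":-1},{"dx":-2.08,"dy":1.63,"dz":0,"rx":0,"ry":0,"rz":0,"jaw":-1},{"dx":-2.92,"dy":2.65,"dz":0,"rx":0,"ry":0,"rz":0,"jaw":-1},{"dx":-3.62,"dy":3.8,"dz":0,"rx":0,"ry":0,"rz":0,"jaw":-1},{"dx":-4.13,"dy":5.01,"dz":0,"rx":0,"ry":0,"rz":0,"jaw":-1},{"dx":-4.47,"dy":6.29,"dz":0,"rx":0,"ry":0,"rz":0,"jaw":-1},{"dx":-4.62,"dy":7.61,"dz":0,"rx":0,"ry":0,"rz":0,"jaw":-1},{"dx":-4.58,"dy":8.93,"dz":0,"rx":0,"ry":0,"rz":0,"jaw":-1}]'
```

```text
t: 13.45
ee_pos: [0.5169, -0.0599, 0.212]
orientation: [[0.001, 0.239, 0.971], [-0.007, 0.971, -0.239], [-1.0, -0.006, 0.002]]
wrist_force: [-1.7, -3.8, -0.7]
width: 0.0085
```

```bash
python3 -m creep '[{"dx":0.22,"dy":1.3,"dz":0,"rx":0,"ry":0,"rz":0,"jaw":-1},{"dx":0.64,"dy":2.57,"dz":0,"rx":0,"ry":0,"rz":0,"jaw":-1},{"dx":1.23,"dy":3.75,"dz":0,"rx":0,"ry":0,"rz":0,"jaw":-1},{"dx":1.99,"dy":4.85,"dz":0,"rx":0,"ry":0,"rz":0,"jaw":-1},{"dx":2.89,"dy":5.82,"dz":0,"rx":0,"ry":0,"rz":0,"jaw":-1},{"dx":3.91,"dy":6.65,"dz":0,"rx":0,"ry":0,"rz":0,"jaw":-1},{"dx":5.06,"dy":7.33,"dz":0,"rx":0,"ry":0,"rz":0,"jaw":-1},{"dx":6.3,"dy":7.83,"dz":0,"rx":0,"ry":0,"rz":0,"jaw":-1}]'; python3 - <<'E'
from h import *
s=robot.snapshot("wrist");b=robot.snapshot("scene");print(robot.get_state()["wrist_force"],robot.get_state()["ee_pos"])
cv2.imwrite("pics/s4.png",np.hstack([cv2.resize(b["pixels"][120:270,170:340],(400,353)),cv2.resize(s["pixels"],(400,300))[:,:].copy() if 0 else cv2.copyMakeBorder(cv2.resize(s["pixels"],(400,300)),0,53,0,0,0)]))
E
```

```text
t: 14.45
ee_pos: [0.5354, 0.0186, 0.1448]
orientation: [[-0.0, 0.24, 0.971], [-0.0, 0.971, -0.24], [-1.0, -0.0, -0.0]]
wrist_force: [-2.5, -4.3, 2.5]
width: 0.0089
[ 2.1037096  -1.03975328 -2.52709341] [0.53538432 0.01874709 0.14421599]
```

View pics/s4.png

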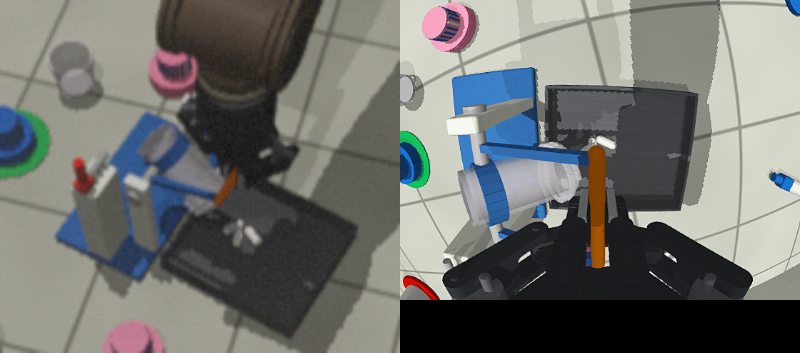

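In the left half, the jar is fully tipped and white bars lie in the tray at about (240,233). I'll press slightly into the stop for a second and count them.

```bash
python3 -m creep '[{"dx":0.2,"dy":0.05,"dz":0,"rx":0,"ry":0,"rz":0,"jaw":-1},{"dx":0.2,"dy":0.05,"dz":0,"rx":0,"ry":0,"rz":0,"jaw":-1},{"dx":0.2,"dy":0.05,"dz":0,"rx":0,"ry":0,"rz":0,"jaw":-1},{"dx":0.2,"dy":0.05,"dz":0,"rx":0,"ry":0,"rz":0,"jaw":-1},{"dx":0.2,"dy":0.05,"dz":0,"rx":0,"ry":0,"rz":0,"jaw":-1},{"dx":0.2,"dy":0.05,"dz":0,"rx":0,"ry":0,"rz":0,"jaw":-1},{"dx":0,"dy":0,"dz":0,"rx":0,"ry":0,"rz":0,"jaw":-1},{"dx":0,"dy":0,"dz":0,"rx":0,"ry":0,"rz":0,"jaw":-1}]'; python3 - <<'E'
from h import *
b=robot.snapshot("scene");s=robot.snapshot("wrist")
cv2.imwrite("pics/s5.png",np.hstack([cv2.resize(b["pixels"][180:260,230:330],(400,320),interpolation=2),cv2.resize(s["pixels"][100:320,160:435],(400,320))]))
E
```

```text
t: 15.55
ee_pos: [0.5353, 0.0185, 0.145]
orientation: [[0.0, 0.241, 0.971], [0.001, 0.971, -0.241], [-1.0, 0.001, -0.0]]
wrist_force: [0.7, -0.4, -2.8]
width: 0.0086
```

View pics/s5.png

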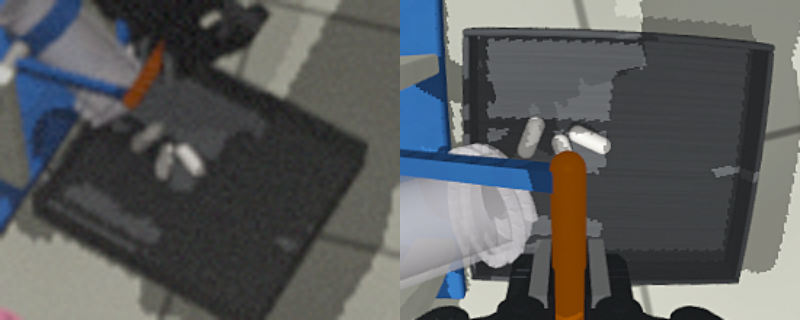

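All three bars lie in the tray: left half at (147,137), (165,160) and (188,160); right half at (530,138), (560,145) and (590,140). Swinging the jar back.

```bash
python3 -m creep '[{"dx":-1.22,"dy":-0.5,"dz":0,"rx":0,"ry":0,"rz":0,"jaw":-1},{"dx":-2.37,"dy":-1.18,"dz":0,"rx":0,"ry":0,"rz":0,"jaw":-1},{"dx":-3.39,"dy":-2.01,"dz":0,"rx":0,"ry":0,"rz":0,"jaw":-1},{"dx":-4.29,"dy":-2.98,"dz":0,"rx":0,"ry":0,"rz":0,"jaw":-1},{"dx":-5.05,"dy":-4.08,"dz":0,"rx":0,"ry":0,"rz":0,"jaw":-1},{"dx":-5.64,"dy":-5.26,"dz":0,"rx":0,"ry":0,"rz":0,"jaw":-1},{"dx":-6.06,"dy":-6.53,"dz":0,"rx":0,"ry":0,"rz":0,"jaw":-1},{"dx":-6.28,"dy":-7.83,"dz":0,"rx":0,"ry":0,"rz":0,"jaw":-1}]'; python3 -m creep '[{"dx":-0.04,"dy":-1.32,"dz":0,"rx":0,"ry":0,"rz":0,"jaw":-1},{"dx":0.11,"dy":-2.64,"dz":0,"rx":0,"ry":0,"rz":0,"jaw":-1},{"dx":0.45,"dy":-3.92,"dz":0,"rx":0,"ry":0,"rz":0,"jaw":-1},{"dx":0.96,"dy":-5.13,"dz":0,"rx":0,"ry":0,"rz":0,"jaw":-1},{"dx":1.66,"dy":-6.28,"dz":0,"rx":0,"ry":0,"rz":0,"jaw":-1},{"dx":2.5,"dy":-7.3,"dz":0,"rx":0,"ry":0,"rz":0,"jaw":-1},{"dx":3.48,"dy":-8.19,"dz":0,"rx":0,"ry":0,"rz":0,"jaw":-1},{"dx":4.58,"dy":-8.93,"dz":0,"rx":0,"ry":0,"rz":0,"jaw":-1}]'
```

```text
t: 16.65
ee_pos: [0.5175, -0.0573, 0.2118]
orientation: [[0.004, 0.241, 0.971], [0.003, 0.971, -0.241], [-1.0, 0.004, 0.003]]
wrist_force: [3.4, 4.7, 5.6]
width: 0.0085
t: 17.65
ee_pos: [0.4963, -0.1449, 0.1642]
orientation: [[0.004, 0.242, 0.97], [0.001, 0.97, -0.242], [-1.0, 0.002, 0.003]]
wrist_force: [-0.1, 21.9, 47.2]
width: 0.0089
```

```bash
python3 -m creep '[{"dx":0,"dy":0,"dz":0,"rx":0,"ry":0,"rz":0,"jaw":0},{"dx":0,"dy":0,"dz":0,"rx":0,"ry":0,"rz":0,"jaw":0},{"dx":-5,"dy":0,"dz":0,"rx":0,"ry":0,"rz":0,"jaw":0},{"dx":-8,"dy":-3,"dz":0.4,"rx":0.13,"ry":0,"rz":0,"jaw":0.3},{"dx":-8,"dy":-8.5,"dz":1.1,"rx":0.13,"ry":0,"rz":0,"jaw":0.6},{"dx":-6,"dy":-14.2,"dz":1.85,"rx":0.13,"ry":0,"rz":0,"jaw":0.6},{"dx":-3,"dy":-14.2,"dz":1.85,"rx":0.13,"ry":0,"rz":0,"jaw":0.6},{"dx":-3,"dy":-14.2,"dz":1.85,"rx":0.13,"ry":0,"rz":0,"jaw":0.6}]'; python3 -m creep '[{"dx":0,"dy":0,"dz":0,"rx":0,"ry":0,"rz":0,"jaw":0.6},{"dx":2,"dy":0,"dz":0,"rx":0,"ry":0,"rz":0,"jaw":0.6},{"dx":7,"dy":0,"dz":0,"rx":0,"ry":0,"rz":0,"jaw":0.6},{"dx":7,"dy":0,"dz":0,"rx":0,"ry":0,"rz":0,"jaw":0.6},{"dx":7,"dy":0,"dz":0,"rx":0,"ry":0,"rz":0,"jaw":0.6},{"dx":7,"dy":0,"dz":0,"rx":0,"ry":0,"rz":0,"jaw":0.6},{"dx":7,"dy":0,"dz":0,"rx":0,"ry":0,"rz":0,"jaw":0.6},{"dx":7,"dy":0,"dz":0,"rx":0,"ry":0,"rz":0,"jaw":0.6}]'; python3 - <<'E'
from h import *
import pickle
s=robot.snapshot("wrist");b=robot.snapshot("scene");t=robot.snapshot("top");st=robot.get_state();print(st["q"],st["ee_pos"],st["orientation"][:2,1])
W=wcloud(s);hsv=cv2.cvtColor(s["pixels"],cv2.COLOR_BGR2HSV);H,S=hsv[...,0],hsv[...,1]
n=(H>100)&(H<130)&(S>120)&(abs(W[...,0]-.48)<.07)&(abs(W[...,1]+.287)<.07)
rep(W,"capknob",n&(abs(W[...,2]-.053)<.006));rep(W,"capskirt",n&(abs(W[...,2]-.023)<.006))
for n2,i in(("scene",b),("top",t)):
    W=cloud(i);hsv=cv2.cvtColor(i["pixels"],cv2.COLOR_BGR2HSV);H,S=hsv[...,0],hsv[...,1]
    rep(W,n2+"bar",(H>3)&(H<18)&(S>150)&(abs(W[...,2]-.173)<.01)&(abs(W[...,0]-.5)<.1)&(abs(W[...,1]+.145)<.04))
pickle.dump((s,b,t),open("s6.pkl","wb"))
E
```

```text
t: 18.65
ee_pos: [0.4763, -0.286, 0.1889]
orientation: [[-0.008, 0.365, 0.931], [0.005, 0.931, -0.365], [-1.0, 0.002, -0.009]]
wrist_force: [-1.2, -0.5, -0.4]
width: 0.0685
t: 19.65
ee_pos: [0.4793, -0.287, 0.1238]
orientation: [[0.001, 0.364, 0.931], [-0.001, 0.931, -0.364], [-1.0, -0.001, 0.001]]
wrist_force: [1.4, 0.6, -0.4]
width: 0.0684
[-4.13220068e+01  9.26250814e+00  1.12174701e+02 -1.24179105e-03
  5.85514076e+01 -1.09955444e+02] [ 0.47897892 -0.2867729   0.12305237] [0.36432284 0.93127271]
capknob 2656 med [ 0.4784 -0.2872  0.0521] rect [ 479.5 -287.5] [41.  39.8] 71.7 circ [ 480.2 -287.8] 21.2 z [0.05  0.053]
capskirt 2426 med [ 0.4645 -0.2781  0.0223] rect [ 477.4 -286.8] [64.2 59.6] 70.9 circ [ 479.9 -287.9] 32.8 z [0.021 0.024]
scenebar 86 med [ 0.5055 -0.1431  0.1718] rect [ 502.1 -143.4] [ 9.6 84.8] 77.8 circ [ 502.4 -142.1] 42.5 z [0.169 0.175]
topbar 95 med [ 0.4975 -0.1428  0.1753] rect [ 496.2 -143.2] [ 8.7 87.6] 77.0 circ [ 496.3 -143.1] 43.8 z [0.172 0.179]
```

```bash
python3 -m creep '[{"dx":4,"dy":0,"dz":0.1,"rx":0,"ry":0,"rz":0,"jaw":0.6},{"dx":7.5,"dy":0,"dz":0.1,"rx":0,"ry":0,"rz":0,"jaw":0.6},{"dx":8.55,"dy":0,"dz":0.1,"rx":0,"ry":0,"rz":0,"jaw":0.6},{"dx":8.55,"dy":0,"dz":0.1,"rx":0,"ry":0,"rz":0,"jaw":0},{"dx":8.55,"dy":0,"dz":0.1,"rx":0,"ry":0,"rz":0,"jaw":-1},{"dx":8.55,"dy":0,"dz":0.1,"rx":0,"ry":0,"rz":0,"jaw":-1},{"dx":8.55,"dy":0,"dz":0.1,"rx":0,"ry":0,"rz":0,"jaw":-1},{"dx":8.55,"dy":0,"dz":0.1,"rx":0,"ry":0,"rz":0,"jaw":-1}]' 40; python3 -c "
from station import robot
s=robot.get_state();print(s['q'],s['torque'],s['ee_pos'])"
```

```text
t: 20.8
ee_pos: [0.4808, -0.2878, 0.0388]
orientation: [[0.002, 0.364, 0.931], [-0.002, 0.931, -0.364], [-1.0, -0.001, 0.002]]
wrist_force: [-0.2, 0.2, 6.3]
width: 0.0387
[-4.12801117e+01  1.68376801e+01  1.13620507e+02  4.93410371e-03
  4.93938098e+01 -1.09920904e+02] [0.1290132  0.06189166 0.01606255] [ 0.48078011 -0.28779329  0.0388437 ]
```

```bash
python3 -m creep '[{"dx":-6,"dy":0,"dz":0,"rx":0,"ry":0,"rz":0,"jaw":-1},{"dx":-12,"dy":0,"dz":0,"rx":0,"ry":0,"rz":0,"jaw":-1},{"dx":-18,"dy":0,"dz":0,"rx":0,"ry":0,"rz":0,"jaw":-1},{"dx":-23.3,"dy":0,"dz":0,"rx":0,"ry":0,"rz":0,"jaw":-1},{"dx":-23.3,"dy":5.8,"dz":-1.3,"rx":0,"ry":0,"rz":0,"jaw":-1},{"dx":-23.3,"dy":11.6,"dz":-2.5,"rx":0,"ry":0,"rz":0,"jaw":-1},{"dx":-23.3,"dy":17.4,"dz":-3.8,"rx":0,"ry":0,"rz":0,"jaw":-1},{"dx":-23.3,"dy":21.8,"dz":-4.75,"rx":0,"ry":0,"rz":0,"jaw":-1}]'; python3 -m creep '[{"dx":1,"dy":0,"dz":0,"rx":0,"ry":0,"rz":0,"jaw":-1},{"dx":1,"dy":0,"dz":0,"rx":0,"ry":0,"rz":0,"jaw":-1},{"dx":1,"dy":0,"dz":0,"rx":0,"ry":0,"rz":0,"jaw":-1},{"dx":1,"dy":0,"dz":0,"rx":0,"ry":0,"rz":0,"jaw":-1},{"dx":1,"dy":0,"dz":0,"rx":0,"ry":0,"rz":0,"jaw":-1},{"dx":1,"dy":0,"dz":0,"rx":0,"ry":0,"rz":0,"jaw":-1},{"dx":1,"dy":0,"dz":0,"rx":0,"ry":0,"rz":0,"jaw":-1},{"dx":1,"dy":0,"dz":0,"rx":0,"ry":0,"rz":0,"jaw":-1}]'; python3 -c "
from station import robot
s=robot.get_state();print(s['q'],s['torque'],s['ee_pos'],s['wrist_force'])"
```

```text
t: 21.8
ee_pos: [0.5146, -0.0644, 0.2698]
orientation: [[-0.001, 0.363, 0.932], [0.001, 0.932, -0.363], [-1.0, 0.0, -0.001]]
wrist_force: [0.3, -0.4, -0.8]
width: 0.039
t: 22.8
ee_pos: [0.5151, -0.0667, 0.2604]
orientation: [[0.0, 0.364, 0.931], [-0.0, 0.931, -0.364], [-1.0, 0.0, 0.0]]
wrist_force: [0.1, -0.3, -0.9]
width: 0.0387
[-1.85824240e+01 -4.30836085e+00  1.10911020e+02  1.44393983e-03
  7.33928110e+01 -8.72260552e+01] [ 0.05105848 -0.01014415  0.03475599] [ 0.5150789  -0.06671163  0.26042494] [ 0.14191817 -0.30158758 -0.92692242]
```

```bash
python3 -m creep '[{"dx":1.5,"dy":0,"dz":0,"rx":0,"ry":0,"rz":0,"jaw":-1},{"dx":2.5,"dy":0,"dz":0,"rx":0,"ry":0,"rz":0,"jaw":-1},{"dx":3,"dy":0,"dz":0,"rx":0,"ry":0,"rz":0,"jaw":-1},{"dx":3.2,"dy":0,"dz":0,"rx":0,"ry":0,"rz":0,"jaw":-1},{"dx":3.3,"dy":0,"dz":0,"rx":0,"ry":0,"rz":0,"jaw":-1},{"dx":3.4,"dy":0,"dz":0,"rx":0,"ry":0,"rz":0,"jaw":-1},{"dx":3.4,"dy":0,"dz":0,"rx":0,"ry":0,"rz":0,"jaw":-1},{"dx":3.4,"dy":0,"dz":0,"rx":0,"ry":0,"rz":0,"jaw":-1}]'
```

```text
t: 23.8
ee_pos: [0.5152, -0.0668, 0.2266]
orientation: [[0.0, 0.364, 0.931], [-0.0, 0.931, -0.364], [-1.0, 0.0, 0.0]]
wrist_force: [-0.1, 0.3, -0.8]
width: 0.0387
```

```bash
python3 -m creep '[{"dx":0.08,"dy":0,"dz":0,"rx":0.15,"ry":0,"rz":0,"jaw":-1},{"dx":0.16,"dy":0,"dz":0,"rx":0.3,"ry":0,"rz":0,"jaw":-1},{"dx":0.22,"dy":0,"dz":0,"rx":0.46,"ry":0,"rz":0,"jaw":-1},{"dx":0.27,"dy":0,"dz":0,"rx":0.62,"ry":0,"rz":0,"jaw":-1},{"dx":0.32,"dy":0,"dz":0,"rx":0.78,"ry":0,"rz":0,"jaw":-1},{"dx":0.37,"dy":0,"dz":0,"rx":0.94,"ry":0,"rz":0,"jaw":-1},{"dx":0.42,"dy":0,"dz":0,"rx":1.1,"ry":0,"rz":0,"jaw":-1},{"dx":0.45,"dy":0,"dz":0,"rx":1.2,"ry":0,"rz":0,"jaw":-1}]'; python3 -c "
from station import robot
s=robot.get_state();print(s['q'],s['torque'],s['ee_pos'],s['wrist_force'])"
```

```text
t: 24.8
ee_pos: [0.5153, -0.0668, 0.2223]
orientation: [[0.001, 1.0, -0.006], [-0.0, -0.006, -1.0], [-1.0, 0.001, 0.0]]
wrist_force: [-0.3, 0.8, -0.2]
width: 0.0388
[-1.85849074e+01 -2.38504948e+00  1.13163226e+02 -1.03510175e-02
  6.91780200e+01 -1.82618801e+01] [-0.07168633  0.04310266 -0.04531721] [ 0.51526912 -0.06684741  0.22226124] [-0.27871126  0.79950906 -0.17643469]
```

```bash
python3 -m creep '[{"dx":0.06,"dy":0,"dz":0,"rx":0.16,"ry":0,"rz":0,"jaw":-1},{"dx":0.12,"dy":0,"dz":0,"rx":0.32,"ry":0,"rz":0,"jaw":-1},{"dx":0.17,"dy":0,"dz":0,"rx":0.48,"ry":0,"rz":0,"jaw":-1},{"dx":0.23,"dy":0,"dz":0,"rx":0.64,"ry":0,"rz":0,"jaw":-1},{"dx":0.28,"dy":0,"dz":0,"rx":0.8,"ry":0,"rz":0,"jaw":-1},{"dx":0.34,"dy":0,"dz":0,"rx":0.96,"ry":0,"rz":0,"jaw":-1},{"dx":0.4,"dy":0,"dz":0,"rx":1.1,"ry":0,"rz":0,"jaw":-1},{"dx":0.4,"dy":0,"dz":0,"rx":1.1,"ry":0,"rz":0,"jaw":-1}]'; python3 -c "
from station import robot
s=robot.get_state();print(s['q'],s['torque'],s['ee_pos'],s['wrist_force'])"
```

```text
t: 25.8
ee_pos: [0.516, -0.0671, 0.2198]
orientation: [[0.003, 0.452, -0.892], [-0.001, -0.892, -0.452], [-1.0, 0.002, -0.002]]
wrist_force: [-0.7, -0.0, 5.8]
width: 0.0384
[-1.85904448e+01 -2.21828788e+00  1.13271767e+02 -2.26429957e-03
  6.87719316e+01  4.45134405e+01] [ 0.0230995   0.13648166 -0.01155202] [ 0.51599094 -0.06710897  0.21977984] [-0.73811116 -0.02420899  5.82365476]
```

```bash
python3 -m creep '[{"dx":0.03,"dy":0,"dz":0,"rx":0.08,"ry":0,"rz":0,"jaw":-1},{"dx":0.05,"dy":0,"dz":0,"rx":0.16,"ry":0,"rz":0,"jaw":-1},{"dx":0.05,"dy":0,"dz":0,"rx":0.24,"ry":0,"rz":0,"jaw":-1},{"dx":0.05,"dy":0,"dz":0,"rx":0.3,"ry":0,"rz":0,"jaw":-1},{"dx":0.05,"dy":0,"dz":0,"rx":0.3,"ry":0,"rz":0,"jaw":-1},{"dx":0.05,"dy":0,"dz":0,"rx":0.3,"ry":0,"rz":0,"jaw":-1},{"dx":0.05,"dy":0,"dz":0,"rx":0.3,"ry":0,"rz":0,"jaw":-1},{"dx":0.05,"dy":0,"dz":0,"rx":0.3,"ry":0,"rz":0,"jaw":-1}]'; python3 -c "
from station import robot
s=robot.get_state();print(s['q'],s['torque'],s['ee_pos'],s['wrist_force'])"
```

```text
t: 26.8
ee_pos: [0.516, -0.0672, 0.2197]
orientation: [[0.003, 0.17, -0.985], [-0.001, -0.985, -0.17], [-1.0, 0.002, -0.003]]
wrist_force: [-1.6, -0.3, 7.1]
width: 0.0385
[-1.85907002e+01 -2.21354954e+00  1.13272743e+02 -2.29107597e-02
  6.87582815e+01  6.16258777e+01] [ 0.04026841  0.30181204 -0.03040309] [ 0.51600986 -0.06720218  0.21972883] [-1.64407879 -0.26337258  7.10665253]
```

```bash
python3 -m creep '[{"dx":0,"dy":0,"dz":0,"rx":0.3,"ry":0,"rz":0,"jaw":0.5},{"dx":0,"dy":0,"dz":0,"rx":0,"ry":0,"rz":0,"jaw":1},{"dx":0,"dy":0,"dz":0,"rx":0,"ry":0,"rz":0,"jaw":1},{"dx":-2,"dy":0,"dz":0,"rx":-0.15,"ry":0,"rz":0,"jaw":1},{"dx":-4.6,"dy":0.77,"dz":0.74,"rx":-0.3,"ry":0,"rz":0,"jaw":1},{"dx":-4.6,"dy":0.77,"dz":0.74,"rx":-0.3,"ry":0,"rz":0,"jaw":1},{"dx":-4.6,"dy":0.77,"dz":0.74,"rx":-0.3,"ry":0,"rz":0,"jaw":1},{"dx":-4.6,"dy":0.77,"dz":0.74,"rx":-0.3,"ry":0,"rz":0,"jaw":1}]'; python3 - <<'E'
from h import *
import pickle
s0,st0=pickle.load(open("w1.pkl","rb"))
s=robot.snapshot("wrist");st=robot.get_state();print(st["q"],st["ee_pos"])
pickle.dump((s,st),open("w7.pkl","wb"));feats(s,wcloud(s))
for i in (s0,s):
    W=wcloud(i);hsv=cv2.cvtColor(i["pixels"],cv2.COLOR_BGR2HSV);b=(hsv[...,0]>100)&(hsv[...,0]<130)&(hsv[...,1]>120)
    r=np.hypot(W[...,0]-.515,W[...,1]+.0673);m=b&(r<.017)&(W[...,2]>.22)&(W[...,2]<.25);k=b&(r>.024)&(r<.031)&(W[...,2]>.195)&(W[...,2]<.215)
    print("mean z knob",W[m][:,2].mean(),"skirt",W[k][:,2].mean(),m.sum(),k.sum())
E
```

```text
t: 27.8
ee_pos: [0.5085, -0.0752, 0.2618]
orientation: [[-0.002, 0.45, -0.893], [0.001, -0.893, -0.45], [-1.0, -0.002, 0.002]]
wrist_force: [0.5, 0.4, 0.6]
width: 0.0856
[-1.97306170e+01 -5.01215051e+00  1.11412498e+02  5.92908790e-03
  7.37418794e+01  4.34688741e+01] [ 0.50857119 -0.07518308  0.26190114]
knobtop 4103 med [ 0.5171 -0.0674  0.2331] rect [515.9 -68. ] [41. 40.] 69.0 circ [515.5 -68.1] 20.9 z [0.231 0.234]
skirttop 3503 med [ 0.5316 -0.0578  0.2032] rect [519.1 -66.5] [57.1 64.7] 24.2 circ [515.6 -68.1] 32.9 z [0.202 0.204]
base 3277 med [ 0.5418 -0.1063  0.0111] rect [ 482.7 -102.8] [113.6 247.4] 76.8 circ [ 482.  -102.6] 134.0 z [0.01  0.012]
orange 1055 med [ 0.4966 -0.1426  0.174 ] rect [ 528.3 -141.9] [148.4  33. ] 4.4 circ [ 527.5 -132.4] 74.2 z [0.171 0.176]
redtop 246 med [ 0.595  -0.1258  0.199 ] rect [ 594.9 -126.9] [11.1 11.6] 8.7 circ [ 594.9 -126.8] 6.0 z [0.195 0.2  ]
post 1629 med [ 0.5717 -0.1104  0.1464] rect [524.8 -96.7] [ 77.8 161.8] 76.6 circ [528.8 -81.3] 83.4 z [0.144 0.148]
pad 2542 med [ 0.4846 -0.2878  0.0022] rect [ 486.  -289.6] [85.2 94.1] 0.7 circ [ 479.8 -287.6] 49.8 z [0.001 0.003]
mean z knob 0.23324614190038315 skirt 0.20325121245892505 2784 1983
mean z knob 0.23320291122722087 skirt 0.20322468745781344 2873 2020
```

```bash
python3 -m creep '[{"dx":-5,"dy":0,"dz":0,"rx":0,"ry":0,"rz":0,"jaw":1},{"dx":-8,"dy":4,"dz":4,"rx":0,"ry":0,"rz":0,"jaw":1},{"dx":-8,"dy":8,"dz":8,"rx":0,"ry":0,"rz":0,"jaw":1},{"dx":-8,"dy":12,"dz":12,"rx":0,"ry":0,"rz":0,"jaw":1},{"dx":-8,"dy":16,"dz":16,"rx":0,"ry":0,"rz":0,"jaw":1},{"dx":-8,"dy":18,"dz":18,"rx":0,"ry":0,"rz":0,"jaw":1},{"dx":-8,"dy":18,"dz":18,"rx":0,"ry":0,"rz":0,"jaw":1},{"dx":-8,"dy":18,"dz":18,"rx":0,"ry":0,"rz":0,"jaw":1}]'; python3 - <<'E'
from h import *
import pickle
a,b=pickle.load(open("s0.pkl","rb"));t=robot.snapshot("top");s=robot.snapshot("scene")
c=lambda i:cv2.resize(i["pixels"][110:310,130:350],(396,360))
cv2.imwrite("pics/fin.png",np.hstack([c(b),c(s)]))
d=cv2.absdiff(a["pixels"],t["pixels"]).max(2)>60
n,_,st,ce=cv2.connectedComponentsWithStats(d.astype(np.uint8))
print([(ce[i].round().tolist(),int(st[i,4])) for i in range(1,n) if st[i,4]>15 and ce[i][0]<420 and ce[i][1]<300])
E
```

```text
t: 28.85
ee_pos: [0.43, -0.3168, 0.3427]
orientation: [[-0.001, 0.452, -0.892], [0.001, -0.892, -0.452], [-1.0, -0.001, -0.0]]
wrist_force: [-0.0, 0.2, 0.5]
width: 0.0855
[([340.0, 196.0], 94), ([337.0, 212.0], 16), ([290.0, 217.0], 20), ([285.0, 219.0], 20), ([295.0, 222.0], 24), ([349.0, 235.0], 48), ([304.0, 256.0], 257), ([273.0, 262.0], 16), ([402.0, 274.0], 407), ([260.0, 272.0], 128), ([336.0, 294.0], 2973)]
```

View pics/fin.png

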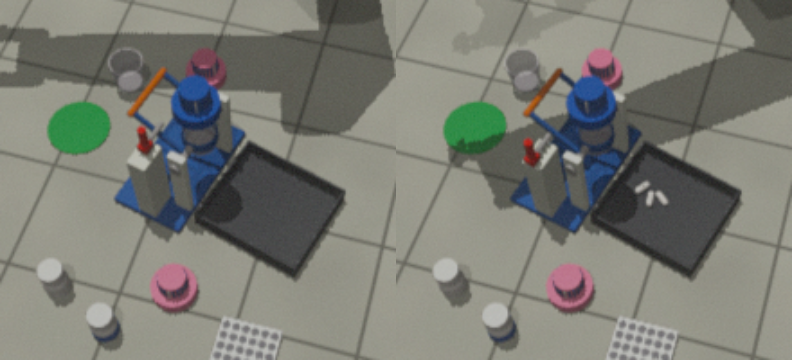

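The before/after pair shows the cap home on the upright jar at (590,100) and three bars in the tray at (640,187), (650,198) and (661,198). The catch is open at (530,150), and the other things look unmoved. Handing in.

```bash
python3 -c "
from station import robot
print(robot.close_job())"
```

```text
the job is handed in; nothing more can be done
None
```

The job is done and handed in at about 29 s of the 72 s allowed. I unscrewed the blue cap and laid it on the pad, slid the catch about 21 mm open and tipped the jar to its end stop. All three bars landed in the tray. Then I swung the jar back to its stop and screwed the cap down again.

**Last checks**
- **Cap height:** it matches the start within 0.05 mm at both the knob top and the skirt.
- **Handle:** it is at its original height, and I saw about 47 N of reaction at the upright stop.
- **Final picture:** it shows three bars in the tray and nothing else visibly moved. The catch was left open, as allowed.

**Less clear**
- **Cap tightness:** the wrist torque showed no clear tightening peak. When I turned the cap 0.3 rad past its original angle, it did not drop any further, so I judged it home by height and angle.
- **Cap centre:** it measured about 1 mm off its starting position, which is within the camera calibration of about 2 mm.
- **Typing slips:** the first move was refused for missing fields and moved nothing. A second mistyped move only raised the arm briefly, with no contact.

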